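# Knock a cured sanding block out of its turn-over mould

### The arm

A 6-joint arm with a two-finger parallel gripper is mounted at the origin on a cart in front of the work surface, level with it; the furniture and walls round the work are solid. World frame = base frame: x ahead of the robot, y to its left, z up, the work surface at z = 0. Lengths are in mm, angles in rad, forces in N, time in s.
With the tool pointing down it reaches from about 350 to 975 mm from the base axis. Payload 4.9 kg.
Tool frame: the origin (TCP) lies midway between the tips of the shut fingers; the grasp point (between the pads) lies 19 mm behind it (r.grasp_offset is the distance from the TCP to the grasp point, in mm); z points along the fingers, y is the line along which they close (so a half turn about z gives the same grasp; the last joint's range is limited). The gripper opens to 85 mm and grips with 20 to 120 N. Pads are 22 mm wide; open, the fingers measure 114 mm over their backs; the gripper's body (76 mm by 85 mm) begins 54 mm behind the grasp point. The pads swing forward as they close: fully open they stand 13 mm farther back than shut.
Start: joints at [-0.119, 0.053, 1.613, -0, 1.476, -0.119], TCP at [624.981, 0.003, 231.304] pointing down, gripper open.
Joint ranges: [-3.01, 3.01], [-1.01, 2.22], [0.06, 2.58], [-1.02, 4.17], [0.09, 2.62], [-3.14, 3.14]. Speed limits (rad/s): [2.57, 2.57, 3.14, 3.14, 3.14, 3.14].

### API

Orientations are given as a rotation vector (axis times angle).
In Python, from station import r gives the robot as it stands.
- The arm moves only by the tool pendant, called after "Call:" as name(argument=value, ...) on one line, values as JSON. Schema: {"type":"object","properties":{"offsets":{"type":"array","items":{"type":"object","properties":{"jaw":{"type":"number"},"tx":{"type":"number"},"ty":{"type":"number"},"tz":{"type":"number"},"wx":{"type":"number"},"wy":{"type":"number"},"wz":{"type":"number"}},"additionalProperties":false,"required":["jaw"]},"minItems":1,"maxItems":8},"clamp_n":{"type":"number"},"only":{"type":"string"},"quiet":{"type":"boolean"},"lines":{"type":"string"}},"required":["offsets"],"additionalProperties":false}. offsets is a list of rows, 1 to 8 of them, each an object with the fields jaw (the finger opening in mm), tx, ty, tz (the shift in mm), wx, wy, wz (a rotation vector in rad); a field left out counts as zero (the opening has to be given); each row shifts and turns the commanded pose from where the row before left it, along the tool's axes as they then stand; what a row does not reach is not made up. A row lasts 1/10 s, in which the tool goes at most 50 mm and 0.15 rad, less where a joint would pass 70% of its speed; a pose out of reach is approached as far as the arm can. The fingers move at their own pace and stop on an object; clamp_n is the grip in N (left out, the last holds). Time passes only in rows, so rows that do not move let the fingers close. The tool returns the time, the measured TCP pose, the force, the opening and the grip force at its end. only (a regular expression) keeps the lines of the reply that match it, lines (a string "A,B") keeps lines A to B, and quiet returns only ok. Input that does not fit is refused with a message, and nothing moves.
- r.observe(): the state, without advancing time (a new reading comes with each control period).
- r.get_image(name): name is "scene" or "side" or "wrist"; returns a dict with "img" (384x512x3 uint8, blue, green, red), "mtx" (3x3 intrinsics, pixels), "k1" (the pictures are not rectified: a ray, as slopes to the right and down, at radius r is drawn at 1 + k1 r^2 times it, then the intrinsics apply), "rvec" (rotation vector, rad) and "tvec" (3), from world to camera coordinates, as OpenCV has them; the wrist camera has in their place "mount" (4x4, takes a point from camera to tool coordinates, whose origin is the TCP and whose axes are the flange's). Camera axes: x right, y down, z forward; pixel columns grow to the right and rows downward; lengths in mm; the calibration is good to about 2 mm. A picture is of the moment at which its call begins: read the wrist's pose just before it. There is no depth.
- r.finish_job(): hands the job in; it is judged then, once.
The state is a dict: "time_s": time; "joints": joint angles; "dq": joint speeds; "tau": joint torques, N m; "eef_pos": TCP position; "orientation": TCP orientation; "ft_force": force on the tool from outside, world axes, zero at the start; "wrist_torque": the same for the moment, N m; "width": finger opening in mm; "gripper_force": force on a finger pad.
Only numpy, scipy, OpenCV 4.12 (cv2) and the standard library are available. Lean on these libraries where they do the work, as an engineer would, in place of code of your own. Each camera call takes 0.05 s, during which the arm holds its last target. There are 200 camera calls.

### The job

Slide the drop tray in between the rails of the turn-over stand. Then swing the mould right over by its grip bar and rap it on its posts, lifting the bar a few centimetres and letting it drop, as often as it takes until the stuck sanding block falls into the tray; finally swing the empty mould all the way back, open side up, and let go, leaving the block lying in the tray. Never let the mould slam over from the top to either side, do not touch the block with the gripper, and leave the things around undisturbed.

Things in the scene. Friction and masses are not known exactly. Their poses are not given: they have to be found in the camera images.
- stand: Turn-over stand screwed to the bench: dark U-shaped base plate 250 x 270 x 8 mm. Origin on the bench straight under the hinge, x along the hinge axis. The mould rests on its -y side at the start and lands on its +y side. Two rails 8 mm high run from y = 7 to 129 mm at x = 93 to 125 mm on either side; the gap for the tray between them is 186 mm wide and begins at y = 9 mm.
- hinge (a point): Middle of the hinge axis, 60 mm above the bench, between two bearing blocks 75 mm high at x = +-92 mm. Axes as the stand's: the mould swings about x, from -y up over the top to +y.
- buffer (a point): Top of one of the four posts with rubber buffers (20 mm across, up to 55 mm high) that the mould's ears rest on; they stand at x = +-107, y = +-98 mm in the stand's frame, outside the gap for the tray.
- catch (a point): Point on the bench between the rails where the tray's centre belongs, 90 mm to the stand's +y side of the hinge: under the mould once that is swung over. Axes as the stand's.
- mould (a joint): Angle of the aluminium mould about the hinge: 0 = at rest open side up, 1.57 = on edge above the hinge, 3.14 = right over, open side down, on the posts. Let go below 1.9 it falls back, above that over; a load of 4 to 5 N at the bar. Dropped with the bar 40 mm above its turned-over rest it lands at about 6 rad/s, a proper rap, from 80 mm at 8; from near the top at about 10, a slam.
- bar (a point): Middle of the grip bar: a black rubber sleeve 16 mm thick, 76 mm long, parallel to the hinge and 180 mm from it, level with it: 60 mm above the bench at both ends of the swing, 240 mm at the top. Free gap to the mould 66 mm; two 10 mm arms 92 to 104 mm apart. Fingers can close across it from above and keep pointing down through the whole swing: the sleeve turns between them.
- block: Cured tan sanding block, about 0.26 kg: sole 110 x 64 x 18 mm with a narrower grip 110 x 44 x 16 mm. Origin mid grip face, z towards the sole, x along it. It sits in the mould sole outward, 10 mm below the open face, held by a sprung rubber lip over each end: its weight or setting the mould down slowly does not free it. One drop of the bar from 40 mm usually does; it may take two or three.
- block_mid (a point): Centre of the sanding block. Lying in the tray sole down it is 25 mm above the bench; still stuck in the turned-over mould it is 87 mm above it. The mould is 132 x 87 x 50 mm, its cavity centre 70 mm from the hinge, its open face level with the hinge: turned over it spans 60 to 110 mm above the bench.
- tray: Loose shallow aluminium tray 156 (x) x 132 (y) x 26 mm (rim bead to 30 mm), walls 4 mm thick, floor 8 mm, 0.35 kg. Origin at the centre of its underside. It starts beyond the open end of the rails, its y pointing roughly away from the stand (up to 0.35 rad askew); the outer wall (middle at y = +64 mm) can be pinched from above and dragged, or pushed.
- mix_cup: Bystander: clear plastic mixing cup, 95 mm across, 100 mm high, origin at the centre of its underside.
- hardener: Bystander: white bottle with red cap, 56 mm across, 105 mm high, origin at the centre of its underside.
- tape: Bystander: roll of masking tape lying flat, 86 mm across, 24 mm high, origin at the centre of its underside.
- packet: Bystander: flat packet 99 x 123 x 12 mm, origin at the centre of its underside.

How it is judged:
By the outcome, as a careful person would: the job done as asked, in the order asked, and still so for the second after the job is handed in, with the robot touching nothing.
It also fails if it takes over 70 s, if anything falls off the work surface, if the arm or the gripper's body presses on something with over 40 N, if the wrist force passes 120 N, or if a joint passes its speed limit or range.

## Working session

There is one attempt and no reset: what is moved stays moved. The work goes in short steps, Python scripts to look and compute and a tool call to move; the robot and the scene stay as the last step left them, time stands still between calls to the robot, and variables do not carry over. Pictures are saved under pics/ and viewed, at most 10 in all, crops included, and the job is handed in when it is done.

```bash
ls; mkdir -p pics; python3 - <<'E'
from station import r
import cv2,numpy as np
o=r.observe();print({k:np.round(v,3).tolist() for k,v in o.items()}, r.grasp_offset)
for n in("scene","side"):
    d=r.get_image(n);cv2.imwrite(f"pics/{n}0.png",cv2.resize(d["img"],(800,600),interpolation=cv2.INTER_CUBIC))
    R=cv2.Rodrigues(np.array(d["rvec"]))[0];print(n,d["mtx"],d["k1"],-R.T@np.array(d["tvec"]).ravel())
E
```

```text
pics
station.py
{'time_s': 0.0, 'joints': [-0.119, 0.053, 1.614, -0.0, 1.476, -0.119], 'dq': [-0.0, 0.0, -0.001, -0.0, -0.001, -0.0], 'tau': [0.0, -39.367, -37.018, -0.0, 0.007, -0.0], 'eef_pos': [624.38, 0.054, 230.09], 'orientation': [-2.22, -2.22, 0.002], 'ft_force': [-1.092, 0.078, 0.784], 'wrist_torque': [0.001, -0.025, -0.005], 'gripper_force': 0.0, 'width': 85.159} 18.700000000000003
scene [[424.05997164   0.         254.44139068]
 [  0.         424.05997164 185.3076867 ]
 [  0.           0.           1.        ]] 0.011110687840225675 [-322.66814689 -934.7301903  1365.63699616]
side [[389.64687622   0.         254.60586201]
 [  0.         389.64687622 194.34271961]
 [  0.           0.           1.        ]] -0.1318562792593855 [   42.98090898 -1406.45390725   912.51428757]
```

View pics/scene0.png

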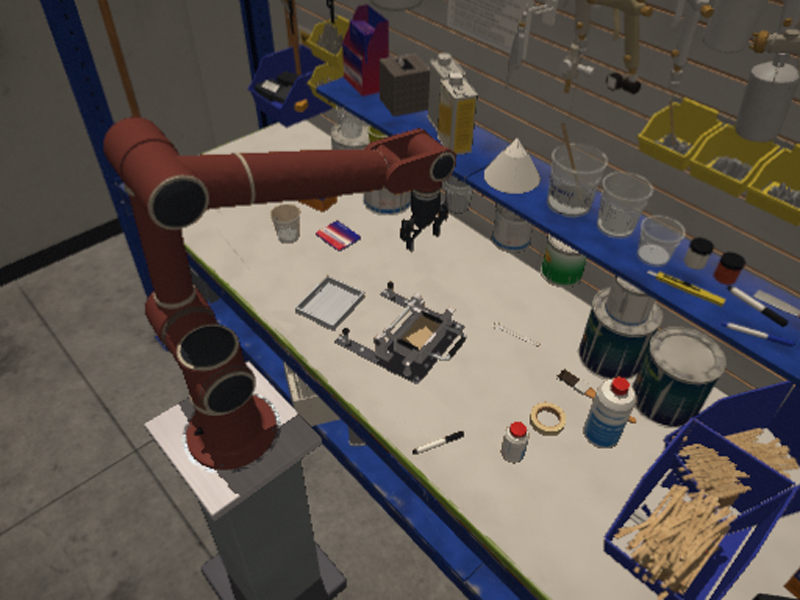

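View pics/side0.png

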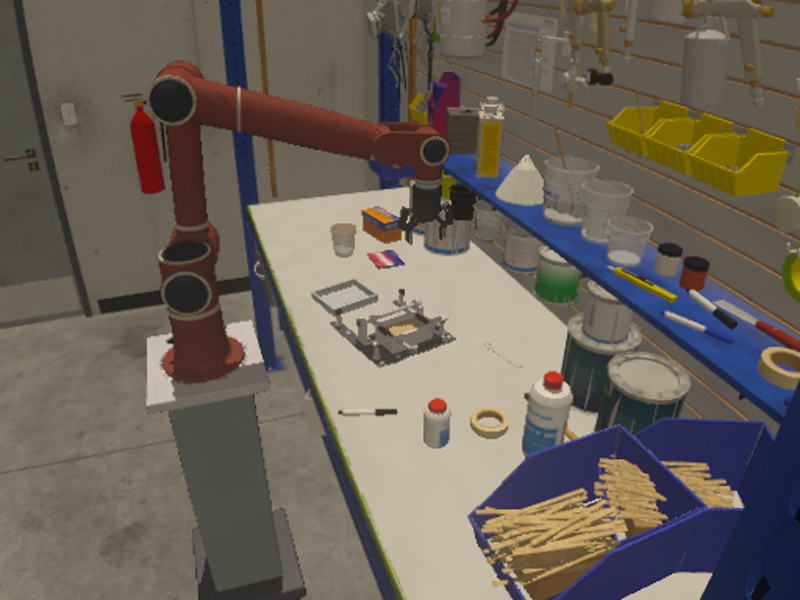

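The scene picture shows the mould open side up at about (425,335), its grip bar at (455,347), the tray at (330,302) beyond the rails; the side view agrees, with the bar right of the mould at (437,330). Cup, packet, bottle and tape stand clear. I'll enlarge both.

```bash
cat > h.py <<'E'
import numpy as np,cv2
from station import r
def rays(d,px):
    px=np.asarray(px,float).reshape(-1,2);K=np.array(d["mtx"]);k1=d["k1"]
    p=cv2.undistortPoints(px.reshape(-1,1,2),K,np.array([k1,0,0,0.])).reshape(-1,2)
    if "mount" in d: R,c=d["R"],d["c"]
    else:
        R=cv2.Rodrigues(np.array(d["rvec"]))[0].T;c=-R@np.array(d["tvec"]).ravel()
    return c,np.c_[p,np.ones(len(p))]@R.T
def at(d,px,z):
    c,v=rays(d,px);z=np.broadcast_to(z,len(v));return c+v*((z-c[2])/v[:,2])[:,None]
def wrist():
    o=r.observe();d=r.get_image("wrist");Rt=cv2.Rodrigues(np.array(o["orientation"],float))[0];M=np.array(d["mount"])
    d["R"]=Rt@M[:3,:3];d["c"]=np.array(o["eef_pos"])+Rt@M[:3,3];return d
def proj(d,P):
    P=np.asarray(P,float).reshape(-1,3);K=np.array(d["mtx"])
    if "mount" in d: rv=cv2.Rodrigues(d["R"].T)[0];tv=-d["R"].T@d["c"]
    else: rv,tv=np.array(d["rvec"],float),np.array(d["tvec"],float)
    return cv2.projectPoints(P,rv,tv,K,np.array([d["k1"],0,0,0.]))[0].reshape(-1,2)
E
python3 - <<'E'
from h import *
d=r.get_image("scene");s=r.get_image("side")
a=d["img"][165:255,175:310];b=s["img"][170:245,190:300]
cv2.imwrite("pics/c.png",cv2.resize(a,None,fx=5.9,fy=5.9,interpolation=cv2.INTER_CUBIC))
pl=at(d,np.array([[418,381],[330,302],[455,347],[425,335],[288,225],[338,235],[515,450],[547,420]])/1.5625,[0,0,60,60,0,0,0,0]);print(pl.round())
E
```

```text
[[ 439. -191.    0.]
 [ 445.  186.    0.]
 [ 554. -207.   60.]
 [ 524. -125.   60.]
 [ 559.  557.    0.]
 [ 650.  409.   -0.]
 [ 471. -493.    0.]
 [ 595. -489.    0.]]
```

View pics/c.png

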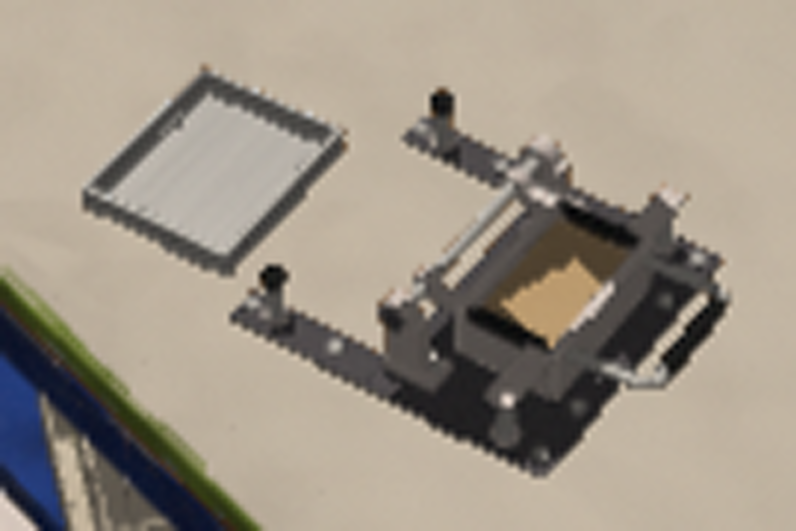

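The crop shows both landing posts (273,270),(441,97), base corners (540,473),(232,315),(405,137),(720,258), and tray rim corners (88,195),(205,72),(345,137).

```bash
cat > fit.py <<'E'
from h import *
from scipy.optimize import least_squares
def fit(d,px,P,x0):
    px=np.asarray(px,float);P=np.asarray(P,float)
    def W(q):
        c,s=np.cos(q[2]),np.sin(q[2]);return np.c_[q[0]+c*P[:,0]-s*P[:,1],q[1]+s*P[:,0]+c*P[:,1],P[:,2]]
    f=lambda q:(proj(d,W(q))-px).ravel()
    q=least_squares(f,x0,x_scale=[10,10,.1]).x;return q,f(q).reshape(-1,2)
E
python3 - <<'E'
from fit import *
d=r.get_image("scene");T=lambda p:np.array(p)/5.9+[175,165]-0.4
q,e=fit(d,T([[273,268],[441,95],[540,473],[720,258],[232,315],[405,137]]),[[-107,98,55],[107,98,55],[-125,-135,4],[125,-135,4],[-125,135,4],[125,135,4]],[510,-50,0]);print("stand",q.round(3),e.round(1).tolist())
q,e=fit(d,T([[88,192],[205,70],[345,135],[228,262]]),[[-78,66,30],[78,66,30],[78,-66,30],[-78,-66,30]],[445,186,0]);print("tray",q.round(3),e.round(1).tolist())
E
```

```text
stand [ 5.10324e+02 -3.52170e+01  2.73000e-01] [[0.4, 1.2], [-0.1, 0.7], [0.4, 1.3], [-0.4, -0.7], [-1.7, 0.4], [1.4, -3.7]]
tray [4.32791e+02 1.66568e+02 2.93000e-01] [[-0.8, 0.1], [0.2, 0.1], [0.5, -0.3], [0.2, -0.0]]
```

Call:
pendant(offsets=[{"jaw":85,"tx":15,"ty":-38,"tz":-35},{"jaw":85,"tx":15,"ty":-38,"tz":-35},{"jaw":85,"tx":15,"ty":-38,"tz":-35},{"jaw":85,"tx":15,"ty":-38,"tz":-35},{"jaw":85}])

```text
time_s: 0.75
eef_pos: [482.9, 57.1, 368.9]
orientation: [2.213, 2.218, 0.013]
ft_force: [0.5, -0.2, 0.6]
width: 85.0
gripper_force: 0.0
```

```bash
python3 - <<'E'
from h import *
d=wrist();print(np.array(d["mount"]).round(2).tolist(),np.array(d["mtx"])[0],d["c"].round(1))
cv2.imwrite("pics/w1.png",cv2.resize(d["img"],(800,600),interpolation=cv2.INTER_CUBIC))
import pickle;pickle.dump({k:np.array(v) if k!="k1" else v for k,v in d.items()},open("w1.pkl","wb"))
E
```

```text
[[-0.0, -0.95, -0.31, 79.6], [1.0, -0.0, -0.0, -0.48], [0.0, -0.31, 0.95, -141.89], [0.0, 0.0, 0.0, 1.0]] [328.72265839   0.         260.04797195] [480.5 136.7 510.8]
```

View pics/w1.png

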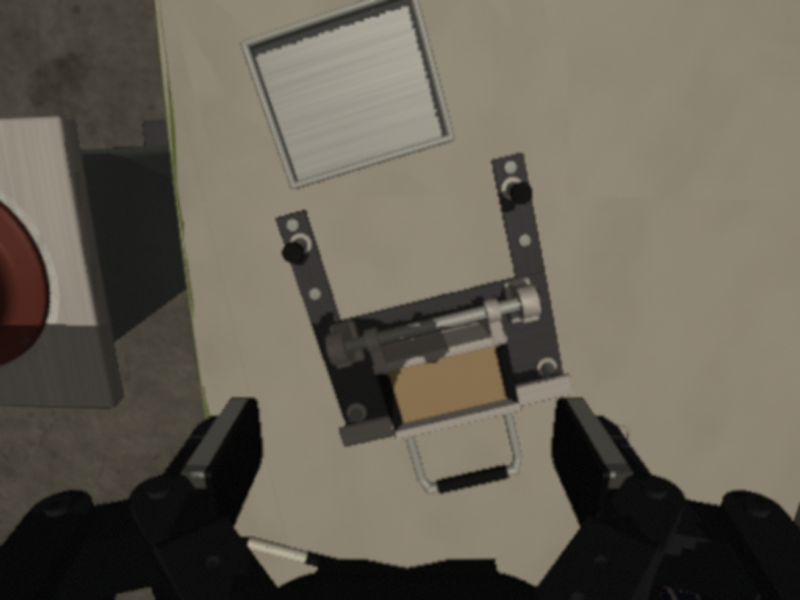

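The wrist picture shows tray rim corners (243,45),(452,138),(293,188), buffers (294,253),(517,192), rail ends (276,217)/(305,210) and (491,159)/(522,152), and the bar from (438,487) to (508,470).

```bash
python3 - <<'E'
from fit import *
import pickle
d=pickle.load(open("w1.pkl","rb"));T=lambda p:np.array(p)/1.5625-.2
q,e=fit(d,T([[294,253],[517,192],[438,486],[508,470]]),[[-107,98,55],[107,98,55],[-38,-180,64],[38,-180,64]],[510,-35,.27]);print("stand",q.round(3),e.round(1).tolist())
c,s=np.cos(q[2]),np.sin(q[2]);R=np.array([[c,-s],[s,c]])
def inS(p,z): return ((at(d,T(p),z)[:,:2]-q[:2])@R)
print("rail ends in stand",inS([[276,217],[305,210],[491,159],[522,152]],8).round().tolist())
print("bar",inS([[438,486],[508,470],[473,478]],62).round(),"catch",q[:2]+R@[0,90],"barW",q[:2]+R@[0,-180])
t,e=fit(d,T([[243,45],[452,138],[293,188]]),[[-78,66,30],[78,-66,30],[-78,-66,30]],[433,166,.29]);print("tray",t.round(3),e.round(1).tolist(),"in stand",(t[:2]-q[:2])@R,t[2]-q[2])
E
```

```text
stand [ 5.08688e+02 -3.21190e+01  2.66000e-01] [[-2.9, -0.0], [2.3, -1.2], [0.1, 1.4], [0.5, 0.9]]
rail ends in stand [[-121.0, 128.0], [-91.0, 127.0], [95.0, 127.0], [125.0, 125.0]]
bar [[ -38. -179.]
 [  38. -180.]
 [   0. -179.]] catch [484.98999044  54.70498577] barW [ 556.08548942 -205.76656743]
tray [4.36135e+02 1.73957e+02 2.95000e-01] [[-1.8, -1.4], [2.2, 0.5], [-0.4, 1.2]] in stand [-15.72979961 217.90833254] 0.028399316893772897
```

Call:
pendant(offsets=[{"jaw":85,"ty":-10,"tz":10,"wz":0.14},{"jaw":85,"tz":20,"wz":0.14},{"jaw":85,"tz":20,"wz":0.14},{"jaw":85,"tz":20,"wz":0.14},{"jaw":85,"tz":20,"wz":0.14},{"jaw":85,"tz":20,"wz":0.14},{"jaw":85,"tz":20,"wz":0.14},{"jaw":85,"tz":20,"wz":0.14}])

```text
time_s: 1.6
eef_pos: [473.2, 55.4, 208.5]
orientation: [-3.064, -0.692, 0.005]
ft_force: [0.2, -0.1, 0.1]
width: 85.1
gripper_force: 0.0
```

Call:
pendant(offsets=[{"jaw":70,"wz":0.14},{"jaw":70,"ty":-40,"tz":10},{"jaw":60,"ty":-40,"tz":10},{"jaw":60,"ty":-40,"tz":10},{"jaw":60,"ty":-40,"tz":10},{"jaw":60},{"jaw":60}])

```text
time_s: 2.3
eef_pos: [423.9, 208.2, 169.5]
orientation: [3.102, 0.489, -0.005]
ft_force: [0.7, -0.4, 0.3]
width: 60.1
gripper_force: 0.0
```

```bash
python3 - <<'E'
from h import *
o=r.observe();print(o["joints"],o["orientation"])
Rt=cv2.Rodrigues(np.array(o["orientation"],float))[0];p=np.array(o["eef_pos"]);print(Rt.round(3).tolist(),Rt.T@(np.array([416,232,75])-p))
d=wrist();import pickle;pickle.dump({k:np.array(v) if k!="k1" else v for k,v in d.items()},open("w2.pkl","wb"))
cv2.imwrite("pics/w2.png",cv2.resize(d["img"],(800,600),interpolation=cv2.INTER_CUBIC))
E
```

```text
[ 2.99109556e-01 -2.77881877e-01  2.02136611e+00 -5.48374044e-04
  1.40154134e+00  1.55746370e+00] [ 3.10229689  0.48877398 -0.00521488]
[[0.952, 0.307, -0.003], [0.307, -0.952, -0.002], [-0.003, 0.0, -1.0]] [  0.09899764 -25.11962563  94.4559462 ]
```

View pics/w2.png

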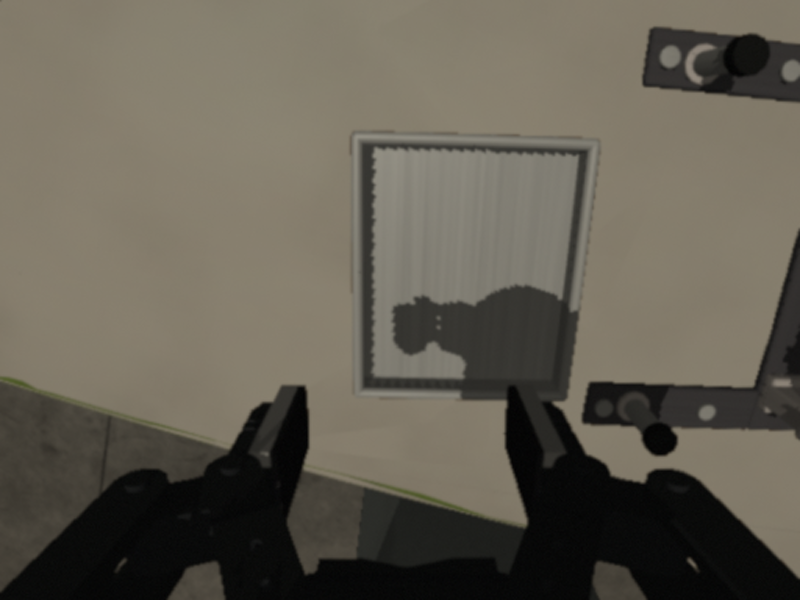

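Here the whole tray shows, rim corners (352,133),(598,140),(567,398),(355,395), buffers (746,54),(659,438).

```bash
python3 - <<'E'
from fit import *
import pickle
d=pickle.load(open("w2.pkl","rb"));T=lambda p:np.array(p)/1.5625-.2
t,e=fit(d,T([[567,398],[598,140],[352,133],[355,395]]),[[-78,-66,30],[78,-66,30],[78,66,30],[-78,66,30]],[433,166,.29]);print("tray",t.round(3),e.round(1).tolist())
b=at(d,T([[659,438],[746,54]]),55);print("buffers",b.round(1),np.hypot(*(b[1]-b[0])[:2]))
g=t[:2]+64*np.array([-np.sin(t[2]),np.cos(t[2])]);o=r.observe();Rt=cv2.Rodrigues(np.array(o["orientation"],float))[0]
print(g,Rt.T@(np.r_[g,13]-o["eef_pos"]),o["eef_pos"])
print(proj(d,np.r_[g,30])*1.5625)
E
```

```text
tray [4.36110e+02 1.74852e+02 2.94000e-01] [[-0.0, 1.4], [1.4, -1.2], [-1.0, -0.8], [-0.4, 1.6]]
buffers [[384.4  38.4  55. ]
 [586.6  91.3  55. ]] 209.00939273118016
[417.53633104 236.09763305] [  2.3080769  -29.29567665 157.19652385] [424.59238345 207.67760257 170.21585477]
[[355.5434579  275.10843157]]
```

Call:
pendant(offsets=[{"jaw":60,"tx":2,"ty":-29,"tz":30,"wz":0.02},{"jaw":60,"tz":45},{"jaw":50,"tz":40},{"jaw":50,"tz":28},{"jaw":50,"tz":13},{"jaw":50}])

```text
time_s: 2.95
eef_pos: [417.0, 234.9, 13.6]
orientation: [3.108, 0.452, -0.006]
ft_force: [-0.1, -0.2, 0.4]
width: 50.0
gripper_force: 0.0
```

Call:
pendant(offsets=[{"jaw":2},{"jaw":2},{"jaw":2},{"jaw":2},{"jaw":2},{"jaw":2}], clamp_n=25)

```text
time_s: 3.55
eef_pos: [419.3, 236.7, 17.3]
orientation: [-3.108, -0.456, -0.005]
ft_force: [0.2, -1.2, 6.8]
width: 3.2
gripper_force: 26.1
```

```bash
python3 - <<'E'
from h import *
o=r.observe();Rt=cv2.Rodrigues(np.array(o["orientation"],float))[0];a=.263;R=np.array([[np.cos(a),-np.sin(a)],[np.sin(a),np.cos(a)]])
g=np.array([510,-31.])+R@[0,154];print(o["width"],g,Rt.T@(np.r_[g,13]-o["eef_pos"]),np.arctan2(Rt[1,0],Rt[0,0]))
E
```

```text
3.181437820810221 [469.96330167 117.70461589] [ 14.37139866 128.52550345   4.37312785] 0.2910798422829239
```

Call:
pendant(offsets=[{"jaw":2,"tx":5,"ty":3,"tz":-4},{"jaw":2,"tx":9,"ty":7,"wz":0.03},{"jaw":2,"ty":10},{"jaw":2,"ty":20},{"jaw":2,"ty":20},{"jaw":2,"ty":20},{"jaw":2,"ty":20},{"jaw":2}])

```text
time_s: 4.35
eef_pos: [457.7, 141.3, 19.0]
orientation: [3.114, 0.404, -0.001]
ft_force: [0.5, -0.5, -2.3]
width: 2.7
gripper_force: 25.1
```

```bash
python3 - <<'E'
from h import *
o=r.observe();Rt=cv2.Rodrigues(np.array(o["orientation"],float))[0]
print(Rt.T@(np.r_[470,117.7,17]-o["eef_pos"]),np.arctan2(Rt[1,0],Rt[0,0]))
E
```

```text
[ 5.86750959 25.98927741  2.04054363] 0.2578826691426754
```

Call:
pendant(offsets=[{"jaw":2,"tx":3,"ty":13,"tz":0.5},{"jaw":2,"tx":3,"ty":13,"tz":1},{"jaw":2},{"jaw":2}])

```text
time_s: 4.75
eef_pos: [470.1, 119.8, 17.9]
orientation: [3.115, 0.408, 0.0]
ft_force: [0.5, -1.2, -1.9]
width: 2.9
gripper_force: 25.2
```

```bash
python3 - <<'E'
from h import *
o=r.observe();Rt=cv2.Rodrigues(np.array(o["orientation"],float))[0]
print(Rt.T@(np.r_[470,117.7,17]-o["eef_pos"]),np.arctan2(Rt[1,0],Rt[0,0]))
E
```

```text
[-0.68966494  2.02807846  0.90614606] 0.2603972568504702
```

Call:
pendant(offsets=[{"jaw":40},{"jaw":40},{"jaw":40},{"jaw":50,"tz":-20},{"jaw":50,"tz":-45},{"jaw":50,"tz":-45},{"jaw":60,"tz":-50},{"jaw":60}])

```text
time_s: 5.55
eef_pos: [474.6, 121.0, 187.2]
orientation: [3.114, 0.409, 0.025]
ft_force: [0.5, -0.1, 0.6]
width: 60.2
gripper_force: 0.0
```

```bash
python3 - <<'E'
from h import *
d=wrist();import pickle;pickle.dump({k:np.array(v) if k!="k1" else v for k,v in d.items()},open("w3.pkl","wb"))
cv2.imwrite("pics/w3.png",cv2.resize(d["img"],(800,600),interpolation=cv2.INTER_CUBIC))
E
```

```text
(no output)
```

View pics/w3.png

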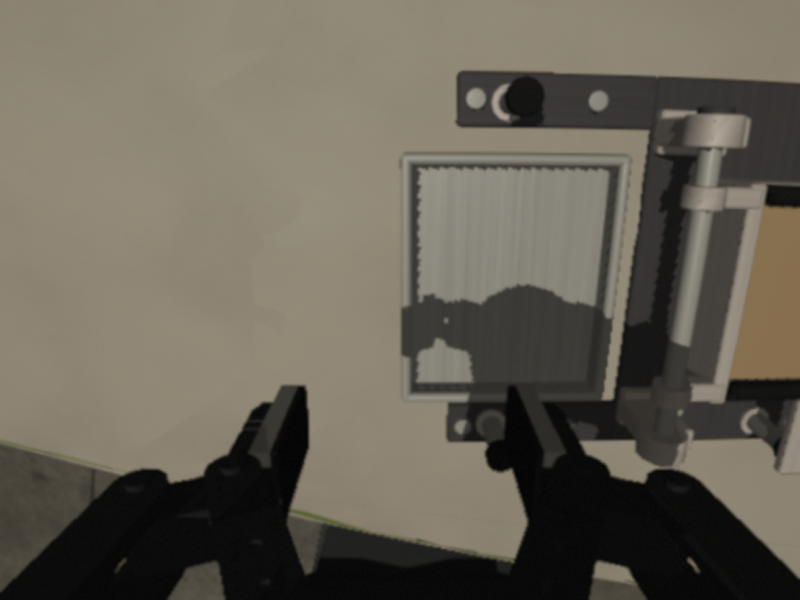

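The tray sits between the rails: rim corners (402,154),(630,157),(604,399),(403,399), buffers (525,97),(498,456), hinge bar at x≈700.

```bash
python3 - <<'E'
from fit import *
import pickle
d=pickle.load(open("w3.pkl","rb"));T=lambda p:np.array(p)/1.5625-.2
t,e=fit(d,T([[604,399],[630,157],[402,154],[403,399]]),[[-78,-66,30],[78,-66,30],[78,66,30],[-78,66,30]],[485,55,.26]);print("tray",t.round(3),e.round(1).tolist())
b=at(d,T([[498,456],[525,97]]),55);print("buffers",b.round(1))
m=b.mean(0)[:2];a=np.arctan2(*(b[1]-b[0])[1::-1]);R=np.array([[np.cos(a),-np.sin(a)],[np.sin(a),np.cos(a)]])
print("rel",R.T@(t[:2]-m)+[0,98],a, "stand",m-R@[0,98])
o=r.observe();Rt=cv2.Rodrigues(np.array(o["orientation"],float))[0];a=.263;R=np.array([[np.cos(a),-np.sin(a)],[np.sin(a),np.cos(a)]])
g=np.array([510,-31.])+R@[0,-180];print("bar",g,Rt.T@(np.r_[g,150]-o["eef_pos"]),np.arctan2(Rt[1,0],Rt[0,0]),o["joints"])
E
```

```text
tray [4.85163e+02 5.76350e+01 2.64000e-01] [[-0.9, 0.5], [1.2, -1.3], [-0.3, -0.3], [-0.1, 1.6]]
buffers [[383.9  37.   55. ]
 [587.1  88.4  55. ]]
rel [-1.58009839 93.14633852] 0.24789257439836768 stand [509.54953822 -32.27606262]
bar [ 556.79614091 -204.81059   ] [ -3.23437968 336.24886028  33.77474663] 0.2613956910233677 [ 9.75214277e-02 -2.58035956e-01  1.98181676e+00  6.83508754e-05
  1.40770829e+00  1.40691920e+00]
```

Call:
pendant(offsets=[{"jaw":60,"tx":-3,"ty":48},{"jaw":60,"ty":48},{"jaw":60,"ty":48},{"jaw":60,"ty":48},{"jaw":55,"ty":48},{"jaw":50,"ty":48},{"jaw":50,"ty":48},{"jaw":50}])

```text
time_s: 6.4
eef_pos: [553.4, -209.6, 175.9]
orientation: [3.116, 0.401, -0.003]
ft_force: [-0.8, 0.6, 0.3]
width: 49.8
gripper_force: 0.0
```

```bash
python3 - <<'E'
from h import *
o=r.observe();Rt=cv2.Rodrigues(np.array(o["orientation"],float))[0]
print(Rt.T@(np.r_[556.8,-204.8,41]-o["eef_pos"]),np.arctan2(Rt[1,0],Rt[0,0]),o["eef_pos"],Rt[:,2])
d=wrist();cv2.imwrite("pics/w4.png",d["img"]);print(at(d,np.array([[255,380]]),60))
E
```

```text
[  4.81842153  -3.78153399 134.90387238] 0.25575011068080783 [ 553.381763   -209.62962136  175.91316608] [-2.12619015e-03 -3.54571807e-04 -9.99997677e-01]
[[ 347.22107443 -258.31302165   60.        ]]
```

View pics/w4.png

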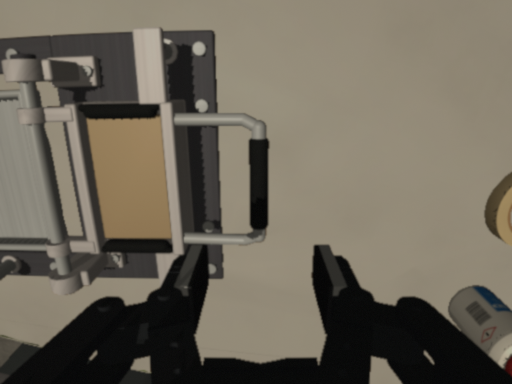

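The bar's sleeve runs (258,139)–(259,230), between the finger lines horizontally; bottle and tape are well to the right.

```bash
python3 - <<'E'
from h import *
d=wrist();o=r.observe();Rt=cv2.Rodrigues(np.array(o["orientation"],float))[0]
for z in(60,64):
  p=at(d,np.array([[258,139],[259,230],[258.7,184]]),z);print(p.round(1).tolist(),np.hypot(*(p[0]-p[1])[:2]),Rt.T@(np.r_[p[2,:2],41]-o["eef_pos"]),Rt[:2,0])
E
```

```text
[[590.5, -195.6, 60.0], [515.2, -216.1, 60.0], [555.0, -205.5, 60.0]] 78.01775551376119 [  2.50716917   0.90147284 134.87654393] [0.96661394 0.25622672]
[[591.1, -195.5, 64.0], [517.0, -215.7, 64.0], [556.2, -205.2, 64.0]] 76.80565172173996 [  3.71040052   0.93154702 134.87367726] [0.96661394 0.25622672]
```

Call:
pendant(offsets=[{"jaw":50,"tx":3,"tz":35,"wz":-0.008},{"jaw":50,"tz":45},{"jaw":50,"tz":35},{"jaw":50,"tz":20},{"jaw":50}])

```text
time_s: 7.0
eef_pos: [552.8, -200.9, 37.9]
orientation: [-3.107, -0.423, 0.012]
ft_force: [-0.2, 1.0, -0.5]
width: 49.6
gripper_force: 0.0
```

Call:
pendant(offsets=[{"jaw":14},{"jaw":10},{"jaw":10},{"jaw":10},{"jaw":10}], clamp_n=35)

```text
time_s: 7.5
eef_pos: [558.4, -207.0, 45.4]
orientation: [3.107, 0.42, 0.008]
ft_force: [2.7, -6.2, -4.1]
width: 15.1
gripper_force: 34.1
```

Call:
pendant(offsets=[{"jaw":10,"ty":-0.7,"tz":-15.7},{"jaw":10,"ty":-2,"tz":-15.6},{"jaw":10,"ty":-8.2,"tz":-30.3},{"jaw":10,"ty":-13.2,"tz":-28.4},{"jaw":10,"ty":-18,"tz":-25.7},{"jaw":10}])

```text
time_s: 8.1
eef_pos: [548.1, -166.3, 166.1]
orientation: [3.102, 0.42, 0.014]
ft_force: [1.4, -10.4, 3.4]
width: 14.3
gripper_force: 36.4
```

```bash
cat > rel.py <<'E'
from h import *
o=r.observe();a=.263;R=np.array([[np.cos(a),-np.sin(a)],[np.sin(a),np.cos(a)]]);p=np.array(o["eef_pos"])
s=R.T@(p[:2]-[510,-31.5]);y,z=s[1],p[2]+18.7-60
Rt=cv2.Rodrigues(np.array(o["orientation"],float))[0]
print("x,y,z rel hinge",s.round(1),round(z,1),"radius",np.hypot(y,z).round(1),"theta",np.degrees(np.arctan2(z,-y)).round(1),"yaw",np.arctan2(Rt[1,0],Rt[0,0]).round(3),"F stand",(R.T@o["ft_force"][:2]).round(1),"zdir",Rt[:,2].round(3), "j",np.round(o["joints"],2))
E
python3 rel.py
```

```text
x,y,z rel hinge [   1.7 -140. ] 124.8 radius 187.6 theta 41.7 yaw 0.269 F stand [ -1.3 -10.4] zdir [ 0.01 -0.01 -1.  ] j [-0.42 -0.03  1.81 -0.    1.35  0.88]
```

Call:
pendant(offsets=[{"jaw":10,"ty":-22.2,"tz":-22.2},{"jaw":10,"ty":-25.7,"tz":-18},{"jaw":10,"ty":-28.4,"tz":-13.2},{"jaw":10,"ty":-30.3,"tz":-8.2},{"jaw":10,"ty":-31.3,"tz":-2.7},{"jaw":10}])

```text
time_s: 8.7
eef_pos: [511.9, -29.4, 230.1]
orientation: [3.108, 0.425, 0.021]
ft_force: [1.4, -2.0, 14.3]
width: 14.4
gripper_force: 39.0
```

```bash
python3 rel.py
```

```text
x,y,z rel hinge [2.3 1.5] 188.8 radius 188.8 theta 90.5 yaw 0.272 F stand [ 0.8 -2.3] zdir [ 0.014 -0.002 -1.   ] j [-0.2  -0.23  1.88  0.    1.48  1.1 ]
```

Call:
pendant(offsets=[{"jaw":10,"ty":-31.3,"tz":-1},{"jaw":10,"ty":-30.3,"tz":8.2},{"jaw":10,"ty":-28.4,"tz":13.2},{"jaw":10,"ty":-25.7,"tz":18},{"jaw":10,"ty":-22.2,"tz":22.2},{"jaw":10,"ty":-18,"tz":25.7},{"jaw":10}])

```text
time_s: 9.4
eef_pos: [468.9, 121.9, 135.3]
orientation: [-3.111, -0.424, -0.012]
ft_force: [9.2, 3.1, -3.1]
width: 14.8
gripper_force: 35.1
```

```bash
python3 rel.py
```

```text
x,y,z rel hinge [  0.2 158.8] 94.0 radius 184.5 theta 149.4 yaw 0.271 F stand [9.7 0.6] zdir [ 0.007  0.003 -1.   ] j [ 0.1  -0.22  2.03  0.    1.32  1.4 ]
```

Call:
pendant(offsets=[{"jaw":10,"tx":1,"ty":-6,"tz":11},{"jaw":10,"tx":1,"ty":-5,"tz":11.5},{"jaw":10,"ty":-5,"tz":13},{"jaw":10,"ty":-3.6,"tz":11},{"jaw":10},{"jaw":10}])

```text
time_s: 10.0
eef_pos: [464.8, 137.6, 89.0]
orientation: [3.11, 0.42, 0.003]
ft_force: [6.7, -5.1, -5.3]
width: 14.4
gripper_force: 34.3
```

```bash
python3 rel.py;python3 - <<'E'
from h import *
a=[r.get_image(n)["img"] for n in("scene","side")]
cv2.imwrite("pics/s2.png",np.vstack([cv2.resize(a[0][155:255,175:315],None,fx=5,fy=3,interpolation=cv2.INTER_CUBIC)[:300],cv2.resize(a[1][160:260,175:315],None,fx=5,fy=3,interpolation=cv2.INTER_CUBIC)]))
E
```

```text
x,y,z rel hinge [  0.3 175.1] 47.7 radius 181.4 theta 164.8 yaw 0.269 F stand [ 5.1 -6.6] zdir [ 0.002 -0.003 -1.   ] j [ 0.14 -0.16  2.06 -0.    1.23  1.44]
```

View pics/s2.png

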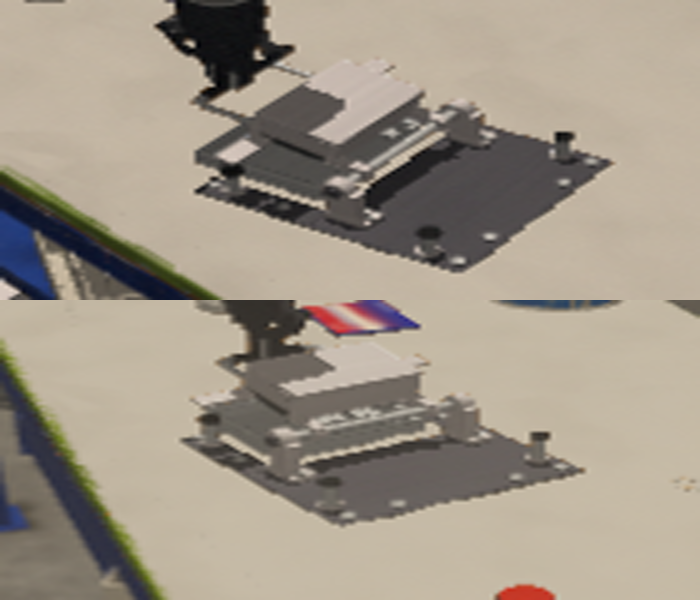

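The mould is swung nearly over, held by the bar with its ears a few centimetres off the posts. Let go for the first rap.

Call:
pendant(offsets=[{"jaw":60},{"jaw":60},{"jaw":60},{"jaw":60},{"jaw":60},{"jaw":60}])

```text
time_s: 10.7
eef_pos: [463.9, 139.0, 90.2]
orientation: [-3.113, -0.421, -0.0]
ft_force: [0.2, 0.2, -0.3]
width: 59.6
gripper_force: 0.0
```

```bash
python3 rel.py;python3 - <<'E'
from h import *
a=[r.get_image(n)["img"] for n in("scene","side")]
d=wrist();cv2.imwrite("pics/s3.png",np.vstack([np.hstack([cv2.resize(x[155:255,185:305],(400,300),interpolation=cv2.INTER_CUBIC) for x in a]),np.hstack([cv2.resize(d["img"],(400,300)),np.zeros((300,400,3),np.uint8)])]))
E
```

```text
x,y,z rel hinge [ -0.2 176.6] 48.9 radius 183.2 theta 164.5 yaw 0.269 F stand [0.2 0.2] zdir [-0.  0. -1.] j [ 0.14 -0.16  2.06  0.    1.24  1.44]
```

View pics/s3.png

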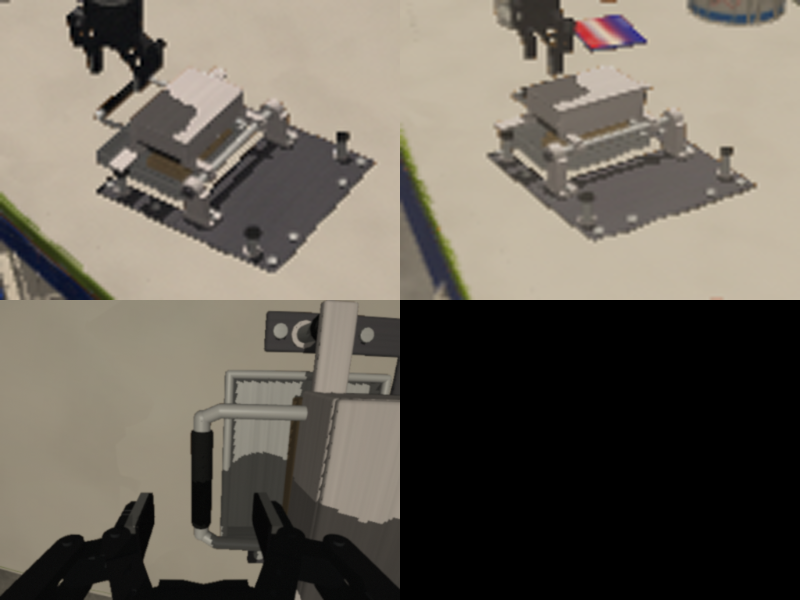

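Tan shows below the mould's open edge — scene crop (165,165), (240,135) and wrist (293,440) — so the block has come out; check the height by numbers.

```bash
python3 - <<'E'
from h import *
a=.263;R=np.array([[np.cos(a),-np.sin(a)],[np.sin(a),np.cos(a)]]);S=lambda P:np.array([np.r_[np.array([510,-31.5])+R@p[:2],p[2]] for p in np.array(P,float)])
ims={"scene":r.get_image("scene"),"side":r.get_image("side"),"wrist":wrist()}
for n,d in ims.items():
    h=cv2.cvtColor(d["img"],cv2.COLOR_BGR2HSV);m=((h[...,0]>8)&(h[...,0]<22)&(h[...,1]>85)&(h[...,2]>40)).astype(np.uint8)
    P=S([(x,y,z) for x in(-70,70) for y in(-10,140) for z in(5,110)]);q=proj(d,P);x0,y0=np.clip(q.min(0),0,None).astype(int);x1,y1=q.max(0).astype(int)
    ys,xs=np.nonzero(m[y0:y1,x0:x1]);xs=xs+x0;ys=ys+y0;print(n,len(xs))
    if len(xs):
        px=np.c_[xs,ys]
        for z in(8,26,42,70):
            w=(at(d,px,z)[:,:2]-[510,-31.5])@R;print(z,"x",np.percentile(w[:,0],[2,98]).round(),"y",np.percentile(w[:,1],[2,98]).round())
E
```

```text
scene 90
8 x [-49.  77.] y [ 44. 209.]
26 x [-62.  62.] y [ 35. 197.]
42 x [-73.  49.] y [ 27. 187.]
70 x [-94.  26.] y [ 12. 169.]
side 34
8 x [-40. 155.] y [ 56. 204.]
26 x [-56. 136.] y [ 31. 176.]
42 x [-69. 119.] y [  9. 151.]
70 x [-93.  89.] y [-31. 108.]
wrist 1041
8 x [-54.  54.] y [91. 97.]
26 x [-43.  56.] y [ 98. 104.]
42 x [-34.  58.] y [104. 109.]
70 x [-17.  61.] y [115. 119.]
```

The block's 110 mm length matches only at the tray's floor height, so it lies in the tray. Now regrip the bar.

Call:
pendant(offsets=[{"jaw":50,"ty":-3,"tz":20},{"jaw":50,"tz":28},{"jaw":50},{"jaw":12},{"jaw":10},{"jaw":10},{"jaw":10}], clamp_n=35)

```text
time_s: 11.7
eef_pos: [464.7, 140.6, 43.9]
orientation: [3.11, 0.421, 0.005]
ft_force: [0.3, -4.2, 0.6]
width: 15.3
gripper_force: 34.1
```

```bash
python3 rel.py
```

```text
x,y,z rel hinge [  1. 178.] 2.6 radius 178.0 theta 179.2 yaw 0.269 F stand [-0.8 -4.1] zdir [ 0.003 -0.003 -1.   ] j [ 0.14 -0.09  2.08 -0.    1.14  1.45]
```

Call:
pendant(offsets=[{"jaw":10,"ty":0.7,"tz":-15.7},{"jaw":10,"ty":2,"tz":-15.6},{"jaw":10,"ty":8.2,"tz":-30.3},{"jaw":10,"ty":13.2,"tz":-28.4},{"jaw":10,"ty":18,"tz":-25.7},{"jaw":10,"ty":22.2,"tz":-22.2},{"jaw":10}])

```text
time_s: 12.4
eef_pos: [480.6, 80.6, 186.2]
orientation: [-3.108, -0.418, -0.003]
ft_force: [-10.9, 10.8, 11.1]
width: 14.7
gripper_force: 36.2
```

```bash
python3 rel.py
```

```text
x,y,z rel hinge [  0.8 115.9] 144.9 radius 185.5 theta 128.6 yaw 0.267 F stand [-7.7 13.2] zdir [ 0.001  0.006 -1.   ] j [ 0.01 -0.26  1.98  0.01  1.42  1.31]
```

Call:
pendant(offsets=[{"jaw":10,"tx":-1,"ty":24.5,"tz":-20},{"jaw":10,"tx":-1,"ty":27.5,"tz":-15},{"jaw":10,"ty":30.3,"tz":-8.2},{"jaw":10,"ty":31.3,"tz":-2.7},{"jaw":10,"ty":31.3,"tz":2.7},{"jaw":10,"ty":30.3,"tz":8.2},{"jaw":10}])

```text
time_s: 13.1
eef_pos: [526.5, -93.9, 217.8]
orientation: [3.109, 0.413, 0.007]
ft_force: [-1.2, -4.3, 6.2]
width: 14.3
gripper_force: 38.4
```

```bash
python3 rel.py
```

```text
x,y,z rel hinge [ -0.3 -64.6] 176.5 radius 187.9 theta 69.9 yaw 0.264 F stand [-2.3 -3.8] zdir [ 0.005 -0.005 -1.   ] j [-0.31 -0.16  1.84 -0.    1.46  0.99]
```

Call:
pendant(offsets=[{"jaw":10,"ty":28.4,"tz":13.2},{"jaw":10,"ty":25.7,"tz":18},{"jaw":10,"ty":22.2,"tz":22.2},{"jaw":10,"ty":18,"tz":25.7},{"jaw":10,"ty":13.2,"tz":28.4},{"jaw":10}])

```text
time_s: 13.7
eef_pos: [553.9, -197.3, 106.2]
orientation: [3.108, 0.417, 0.001]
ft_force: [0.5, -6.4, 0.3]
width: 14.4
gripper_force: 41.3
```

```bash
python3 rel.py
```

```text
x,y,z rel hinge [  -0.8 -171.5] 64.9 radius 183.3 theta 20.7 yaw 0.267 F stand [-1.1 -6.3] zdir [ 0.002 -0.006 -1.   ] j [-0.47  0.07  1.81 -0.    1.26  0.84]
```

Call:
pendant(offsets=[{"jaw":10,"ty":4.5,"tz":15},{"jaw":10,"ty":3.5,"tz":15},{"jaw":10,"ty":1.5,"tz":12},{"jaw":10,"ty":0.5,"tz":10},{"jaw":10,"tz":5},{"jaw":10,"tz":3},{"jaw":10}])

```text
time_s: 14.4
eef_pos: [556.8, -207.3, 49.4]
orientation: [3.105, 0.419, 0.002]
ft_force: [-2.2, -12.4, -1.0]
width: 14.5
gripper_force: 43.6
```

```bash
python3 rel.py
```

```text
x,y,z rel hinge [  -0.6 -181.9] 8.1 radius 182.1 theta 2.6 yaw 0.268 F stand [ -5.3 -11.4] zdir [ 0.002 -0.008 -1.   ] j [-0.48  0.16  1.82 -0.01  1.16  0.83]
```

Call:
pendant(offsets=[{"jaw":10,"ty":1,"tz":3},{"jaw":10,"tz":2},{"jaw":10}])

```text
time_s: 14.7
eef_pos: [556.7, -207.4, 44.1]
orientation: [3.107, 0.419, 0.001]
ft_force: [-2.2, -10.0, -1.8]
width: 14.7
gripper_force: 43.8
```

```bash
python3 rel.py
```

```text
x,y,z rel hinge [  -0.6 -182. ] 2.8 radius 182.0 theta 0.9 yaw 0.268 F stand [-4.7 -9.1] zdir [ 0.002 -0.007 -1.   ] j [-0.48  0.16  1.82 -0.01  1.15  0.83]
```

Call:
pendant(offsets=[{"jaw":10,"tz":3},{"jaw":10,"tz":2},{"jaw":10}])

```text
time_s: 15.0
eef_pos: [556.9, -207.5, 42.5]
orientation: [3.107, 0.42, -0.002]
ft_force: [-12.4, -6.8, 16.4]
width: 14.4
gripper_force: 45.8
```

```bash
python3 rel.py
```

```text
x,y,z rel hinge [  -0.5 -182.1] 1.2 radius 182.1 theta 0.4 yaw 0.269 F stand [-13.8  -3.4] zdir [-0.    -0.007 -1.   ] j [-0.48  0.17  1.82 -0.01  1.15  0.83]
```

Contact with the posts (16 N up). Release and lift away.

Call:
pendant(offsets=[{"jaw":50,"tz":-2},{"jaw":50},{"jaw":50},{"jaw":50,"tz":-20},{"jaw":50,"tz":-45},{"jaw":50,"ty":-20,"tz":-45},{"jaw":50,"ty":-40,"tz":-40},{"jaw":50,"ty":-40,"tz":-40}])

```text
time_s: 15.8
eef_pos: [531.9, -115.5, 221.8]
orientation: [-3.113, -0.42, -0.001]
ft_force: [0.9, 0.5, -0.3]
width: 50.3
gripper_force: 0.0
```

Call:
pendant(offsets=[{"jaw":50,"ty":-40,"tz":-10},{"jaw":50,"ty":-30},{"jaw":50},{"jaw":50}])

```text
time_s: 16.2
eef_pos: [513.5, -48.4, 229.9]
orientation: [3.113, 0.423, -0.0]
ft_force: [0.3, 0.6, -0.5]
width: 50.2
gripper_force: 0.0
```

```bash
python3 - <<'E'
from h import *
a=[r.get_image(n)["img"] for n in("scene","side")]
d=wrist();cv2.imwrite("pics/s4.png",np.vstack([np.hstack([cv2.resize(x[140:290,175:355],(400,300),interpolation=cv2.INTER_CUBIC) for x in a]),np.hstack([cv2.resize(d["img"],(400,300)),np.zeros((300,400,3),np.uint8)])]))
E
```

```text
(no output)
```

View pics/s4.png

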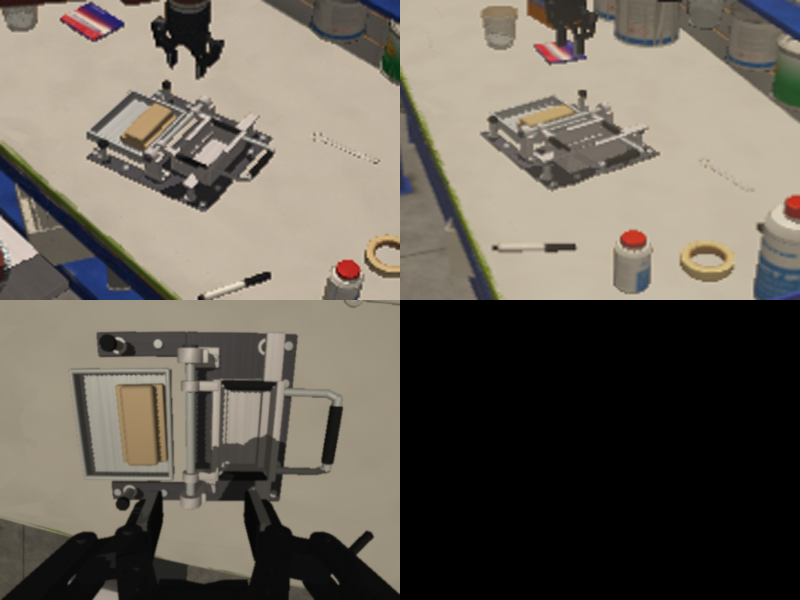

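The mould is back open side up and empty; the block lies in the tray (wrist (142,425)); bottle, tape, cup and packet stand as before. Check the tray's fit: rim corners (72,370),(172,370),(170,481),(85,479).

```bash
python3 - <<'E'
from fit import *
d=wrist();T=lambda p:(np.array(p)-[0,300])*1.28
t,e=fit(d,T([[170,481],[172,370],[72,370],[85,479]]),[[-78,-66,30],[78,-66,30],[78,66,30],[-78,66,30]],[485,55,.26]);print("tray",t.round(3),e.round(1).tolist())
b=at(d,T([[122,504],[108,343]]),55);m=b.mean(0)[:2];a=.263;R=np.array([[np.cos(a),-np.sin(a)],[np.sin(a),np.cos(a)]])
print(b.round(),"rel own",R.T@(t[:2]-m)+[0,98],"rel",R.T@(t[:2]-[510,-31.5]))
w=(at(d,T([[118,385],[158,384],[158,464],[125,463]]),42)[:,:2]-[510,-31.5])@R;print("block corners",w.round().tolist())
E
```

```text
tray [4.84282e+02 5.43660e+01 2.37000e-01] [[3.3, 1.2], [-0.1, 0.7], [-1.5, -1.4], [-1.7, -0.0]]
[[384.  33.  55.]
 [588.  85.  55.]] rel own [-2.75485612 93.79389564] rel [-2.51022867 89.59984527]
block corners [[57.0, 89.0], [58.0, 38.0], [-50.0, 43.0], [-48.0, 89.0]]
```

```bash
python3 -c "
from station import r
print(r.finish_job())"
```

```text
the job is handed in; nothing more can be done
None
```

The job is handed in at about 16 s: the block came free on the first rap and lies in the tray between the rails, and the empty mould is back open side up and released. In the last pictures the cup, packet, bottle and tape look undisturbed; the hand-in gave no verdict.

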